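# Load the shaker: carrier off the pile, vials packed in a hexagon

## Robot

A 7-joint arm with a two-finger parallel gripper is mounted at the origin on the work surface. World frame = base frame: x ahead of the robot, y to its left, z up, the work surface at z = 0. Lengths are in m, angles in rad, forces in N, time in s.
With the tool pointing down it reaches from about 0.425 to 0.975 m from the base axis. Payload 16.7 kg.
Tool frame: the origin (TCP) lies midway between the tips of the shut fingers; the grasp point (between the pads) lies robot.hold_point_z behind it (robot.hold_point_z is the distance from the TCP to the grasp point, in m); z points along the fingers, y is the line along which they close (so a half turn about z gives the same grasp; the last joint's range is limited). The gripper opens to 85 mm and grips with 20 to 120 N. Pads are 22 mm wide; open, the fingers measure 114 mm over their backs; the gripper's body (76 mm by 85 mm) begins 54 mm behind the grasp point. The pads swing forward as they close: fully open they stand 13 mm farther back than shut.
Start: joints at [1.022, 0.426, 0.074, 1.606, -0.034, 1.111, -0.067], TCP at [0.263, -0.622, 0.231] pointing down, gripper open.
Joint ranges: [-2.85, 2.85], [-0.5, 2.14], [-1.23, 1.37], [0.21, 2.46], [-1.02, 4.16], [0.16, 2.05], [-2.73, 2.73]. Speed limits (rad/s): [1.89, 1.89, 2.39, 2.39, 3.01, 3.01, 3.01].

## Interface

Orientations are given as a unit quaternion [x, y, z, w].
In Python, from cell import robot gives the robot as it stands.
- The arm moves only by the shell command python3 -m handwheel 'ROWS' [FORCE]. ROWS is JSON, a list that holds one entry, the list of rows, each a list of 7 numbers: the turn, a rotation vector about the tool's x, y, z in degrees, then the shift along the tool's x, y, z in cm, then the opening, from 0 (shut) to 1 (fully open). In form: [[[ax, ay, az, x, y, z, jaw], ...]]. A call has 1 to 12 rows; each row is the pose to reach, as a shift and turn from the pose commanded when the call began, along the tool's axes at that moment; what a row does not reach only later rows make up. A row lasts 1/8 s, in which the tool goes at most 62.5 mm and 10.7 degrees, less where a joint would pass 70% of its speed; a pose out of reach is approached as far as the arm can. A call with a gripper value outside its range is refused whole. The fingers move at their own pace and stop on an object; FORCE is the grip in N (left out, the last holds). Time passes only in rows, so rows that repeat a pose let the fingers close. It gives the time, the measured TCP pose, the force, the opening and the grip force at its end, in the units of the state.
- robot.state(): the state, without advancing time (a new reading comes with each control period).
- robot.read_camera(name): name is "scene" or "side" or "wrist"; returns the picture (400x640x3 uint8, red, green, blue); there is no depth.
- robot.camera_info(name): a dict with "vertical_fov" (degrees; the focal length in pixels is half the picture's height over the tangent of half this angle, whatever the lens; pixels are square), "cx", "cy" (the principal point, pixels), "position" and "orientation" of the camera in the world. Camera axes: x right, y down, z forward; pixel columns grow to the right and rows downward; lengths in m; the calibration is good to about 2 mm. A picture is of the moment at which its call begins: read the wrist's pose just before it. camera_info takes no time and is no camera call; for the wrist camera it gives the pose at the moment of the call.
- robot.finish_job(): hands the job in; it is judged then, once.
The state is a dict: "time_s": time; "joints": joint angles; "joint_vel": joint speeds; "tau": joint torques, N m; "position": TCP position; "tcp_rot": TCP orientation; "ft_force": force on the tool from outside, world axes, zero at the start; "ft_torque": the same for the moment, N m; "opening": finger opening in m; "grasp_force": force on a finger pad.
Only numpy, scipy, OpenCV 4.12 (cv2) and the standard library are available. Lean on these libraries where they do the work, as an engineer would, in place of code of your own. Each camera call takes 0.05 s, during which the arm holds its last target. There are 200 camera calls.

## Task

Lift the upper round carrier off the pile and set it down flat in the middle of the shaker's black mat, leaving the lower carrier where it stands. Then stand every stoppered vial upright on the carrier's floor in a hexagonal cluster, one in the middle and the others in a ring around it, and when all are in, press the shaker's green start button fully down and let go. Do not knock over or push away the other things on the bench.

Things in the scene. Friction and masses are not known exactly. Their poses are not given: they have to be found in the camera images.
- mat_centre (a point): centre of the round black rubber mat (148 mm across, flush with the deck) on top of the low white orbital shaker; the shaker is fixed, 270 x 220 mm, its flat deck 55 mm above the bench. Its x axis points away from the blue control strip, z up.
- start_top (a point): top centre of the shaker's round green start button (28 mm across), on the blue control strip 140 mm from the mat's centre on its -x side; pressed straight down.
- start (a joint): start button travel in m: 0 up, 0.006 fully down; a spring needs about 5 N at the bottom and pushes it back up.
- carrier_top_mid (a point): the upper of two alike stacked round white carriers, about 220 g: this point is on its axis, 22.5 mm above its underside (half-way up). Open cup 45 mm high, 129 mm outside and 120 mm inside diameter, inner floor 10 mm above its underside. A foot 112 mm across and 6 mm high drops into the mouth of the carrier below, so it lifts straight up. Two yellow grip lugs on the outside of the wall on its +y and -y sides.
- carrier_top_lug0 (a point): middle of the upper carrier's yellow lug on its +y side, 66 mm from the axis and 30 mm above the carrier's underside. The lug is a block flush with the inside of the wall and with the rim: 12 mm thick radially (the carrier's y), 26 mm wide, from 13 to 45 mm above the underside. One lug can be pinched from above, one finger inside the cup and one outside, to carry the empty carrier.
- carrier_top_lug1 (a point): the same for the upper carrier's lug on its -y side.
- carrier_low_mid (a point): the lower carrier of the pile, alike, standing on the bench; this point is on its axis, 22.5 mm above its underside.
- vial1_mid (a point): a stoppered sample vial, 88 mm high in all, about 70 g, this point on its axis half-way up (44 mm above its underside), z up along it. Orange round body 36 mm in diameter and 48 mm high with a heavy steel foot (bottom 12 mm) that keeps it standing, a white collar, and on top a slim black grip stem 12 mm in diameter, from 52 to 88 mm above the underside. Five to seven such vials are present.
- vial2_mid (a point): a stoppered sample vial, 88 mm high in all, about 70 g, this point on its axis half-way up (44 mm above its underside), z up along it. Yellow round body 36 mm in diameter and 48 mm high with a heavy steel foot (bottom 12 mm) that keeps it standing, a white collar, and on top a slim black grip stem 12 mm in diameter, from 52 to 88 mm above the underside. Five to seven such vials are present.
- vial3_mid (a point): a stoppered sample vial, 88 mm high in all, about 70 g, this point on its axis half-way up (44 mm above its underside), z up along it. Blue round body 36 mm in diameter and 48 mm high with a heavy steel foot (bottom 12 mm) that keeps it standing, a white collar, and on top a slim black grip stem 12 mm in diameter, from 52 to 88 mm above the underside. Five to seven such vials are present.
- vial4_mid (a point): a stoppered sample vial, 88 mm high in all, about 70 g, this point on its axis half-way up (44 mm above its underside), z up along it. Orange round body 36 mm in diameter and 48 mm high with a heavy steel foot (bottom 12 mm) that keeps it standing, a white collar, and on top a slim black grip stem 12 mm in diameter, from 52 to 88 mm above the underside. Five to seven such vials are present.
- vial5_mid (a point): a stoppered sample vial, 88 mm high in all, about 70 g, this point on its axis half-way up (44 mm above its underside), z up along it. Green round body 36 mm in diameter and 48 mm high with a heavy steel foot (bottom 12 mm) that keeps it standing, a white collar, and on top a slim black grip stem 12 mm in diameter, from 52 to 88 mm above the underside. Five to seven such vials are present.
- vial6_mid (a point): a stoppered sample vial, 88 mm high in all, about 70 g, this point on its axis half-way up (44 mm above its underside), z up along it. Yellow round body 36 mm in diameter and 48 mm high with a heavy steel foot (bottom 12 mm) that keeps it standing, a white collar, and on top a slim black grip stem 12 mm in diameter, from 52 to 88 mm above the underside. Five to seven such vials are present.
- vial7_mid (a point): a stoppered sample vial, 88 mm high in all, about 70 g, this point on its axis half-way up (44 mm above its underside), z up along it. Blue round body 36 mm in diameter and 48 mm high with a heavy steel foot (bottom 12 mm) that keeps it standing, a white collar, and on top a slim black grip stem 12 mm in diameter, from 52 to 88 mm above the underside. Five to seven such vials are present.
- jar: a squat jar with a red cap, 36 mm across and 42 mm high and without a stem, standing among the vials; not part of the job; origin at its underside.
- amber1: amber reagent bottle, 60 mm across, 125 mm high, a bystander; origin at its underside.
- amber2: amber reagent bottle like the other, a bystander; origin at its underside.
- sample: white bottle with a blue cap, 68 mm across, 130 mm high, a bystander; origin at its underside.
- beaker: glass beaker, 68 mm across, 85 mm high, a bystander; origin at its underside.
- pipette: a pipette lying on the bench nearest the robot, 22 mm thick and 220 mm long, a bystander; origin at its handle end, x along it.
There are look-alikes about, which are no part of the job. What is shaped like the part that bears carrier_top_mid but pink or turquoise is not meant.

How it is judged:
By the outcome, as a careful person would: the job done as asked, in the order asked, and still so for the second after the job is handed in, with the robot touching nothing.
Of vial1, vial2, vial3, vial4, vial5, vial6, vial7 only 5 to 7 are there at a start; the rules pass over those that are not, and their reading is None.
At some moment in a run one of vial1, vial2, vial3, vial4, vial5, vial6, vial7 may be knocked a few centimetres aside while the robot is not near it.
It also fails if it takes over 210 s, if anything falls off the work surface, if the arm or the gripper's body presses on something with over 40 N, if the wrist force passes 120 N, or if a joint passes its speed limit or range.

## Working session

There is one attempt and no reset: what is moved stays moved. The work goes in short steps, Python scripts to look and compute and a shell command to move; the robot and the scene stay as the last step left them, time stands still between calls to the robot, and variables do not carry over. Pictures are saved under pics/ and viewed, at most 14 in all, crops included, and the job is handed in when it is done.

```bash
mkdir -p pics; ls; python3 - <<'E'
from cell import robot
import cv2,numpy as np
for n in ("scene","side"):
    im=robot.read_camera(n); cv2.imwrite(f"pics/{n}0.png",im[:,:,::-1]); i=robot.camera_info(n); print(n,i)
print(robot.camera_info("wrist")); s=robot.state(); print(s["position"],s["tcp_rot"],s["time_s"],robot.hold_point_z)
E
```

```text
pics
scene {'vertical_fov': 56.16272245034654, 'cx': 320.9788112914361, 'cy': 194.64993568412697, 'position': array([ 1.22354923, -0.32461134,  0.82125596]), 'orientation': array([ 0.77957669,  0.48309343, -0.21606577, -0.33495747])}
side {'vertical_fov': 53.580933418093686, 'cx': 315.1786018085024, 'cy': 193.95411807779413, 'position': array([-0.17632766, -0.64027683,  1.11265392]), 'orientation': array([ 0.85994   , -0.36220854,  0.13565758, -0.33302431])}
{'vertical_fov': 62.64776831344098, 'cx': 319.9118348675369, 'cy': 204.06018733308701, 'position': array([ 0.33004863, -0.59277626,  0.37288436]), 'orientation': array([ 0.82470952, -0.54615994, -0.08225148,  0.12164793])}
[ 0.26256819 -0.62144247  0.23066918] [ 9.80089313e-01  1.98556317e-01 -1.56844906e-04 -5.51426320e-04] 0.1 0.0187
```

View pics/scene0.png

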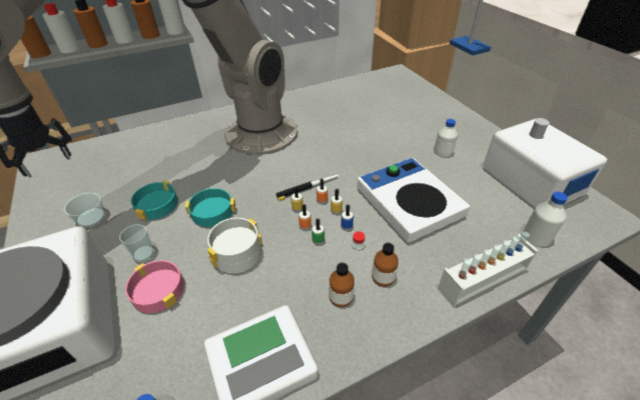

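View pics/side0.png

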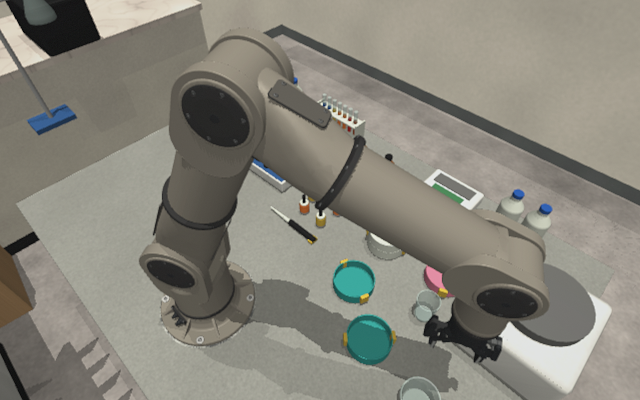

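The scene view shows the white pile at (235,245), with yellow lugs at about (213,250) and (256,228). The vials stand around (297–347,192–232): two yellow, two orange, one green and one blue. The red-cap jar is at (359,240), the shaker mat at (421,200) and the green button at (393,170). The turquoise (155,200; 211,207) and pink (155,286) cups are look-alikes. Next is an enlarged crop to confirm.

```bash
cat > h.py <<'E'
import numpy as np,cv2
from cell import robot
from scipy.spatial.transform import Rotation as R
def f(i): return 200/np.tan(np.radians(i["vertical_fov"]/2))
def ray(i,p):
    d=R.from_quat(i["orientation"]).apply([(p[0]-i["cx"])/f(i),(p[1]-i["cy"])/f(i),1]); return np.array(i["position"]),d
def plane(i,p,z):
    o,d=ray(i,p); return o+d*(z-o[2])/d[2]
def proj(i,X):
    c=R.from_quat(i["orientation"]).inv().apply(np.array(X)-i["position"]); return np.array([i["cx"],i["cy"]])+f(i)*c[:2]/c[2]
def blobs(mask,amin=20):
    n,l,s,c=cv2.connectedComponentsWithStats(mask.astype(np.uint8)); return [(c[k].round(1),s[k,4],s[k,:4]) for k in range(1,n) if s[k,4]>=amin]
def yawq(th): # tool down, finger-closing line (tool y) at world angle th
    y=np.array([np.cos(th),np.sin(th),0]); z=np.array([0,0,-1.]); return R.from_matrix(np.c_[np.cross(y,z),y,z])
def rows(pos,th):
    "turn (deg) and shift (cm) from the present pose to TCP pos with fingers closing along world angle th (mod pi, nearest)"
    s=robot.state(); r=R.from_quat(s["tcp_rot"]); best=min(((r.inv()*yawq(t)).as_rotvec(degrees=True) for t in (th,th+np.pi)),key=np.linalg.norm)
    return best.round(1), (r.inv().apply(np.array(pos)-s["position"])*100).round(2)
E
python3 - <<'E'
from h import *
im=cv2.imread("pics/scene0.png"); i=robot.camera_info("scene")
cv2.imwrite("pics/crop0.png",cv2.resize(im[150:290,190:480],None,fx=2.75,fy=2.75,interpolation=cv2.INTER_CUBIC))
for p,z in [((297,204),.03),((322,195),.03),((337,206),.03),((305,221),.03),((318,236),.03),((347,222),.03),((359,240),.042),((235,233),.084),((213,250),.084),((256,228),.084),((421,200),.055),((393,170),.065),((278,193),.01),((338,178),.01),((386,260),.1),((342,280),.1)]: print(p,plane(i,p,z).round(3))
E
```

```text
(297, 204) [ 0.462 -0.044  0.03 ]
(322, 195) [0.46  0.041 0.03 ]
(337, 206) [0.524 0.06  0.03 ]
(305, 221) [ 0.537 -0.051  0.03 ]
(318, 236) [ 0.604 -0.042  0.03 ]
(347, 222) [0.594 0.055 0.03 ]
(359, 240) [0.676 0.046 0.042]
(235, 233) [ 0.54  -0.25   0.084]
(213, 250) [ 0.57  -0.316  0.084]
(256, 228) [ 0.548 -0.196  0.084]
(421, 200) [0.635 0.279 0.055]
(393, 170) [0.492 0.277 0.065]
(278, 193) [ 0.369 -0.071  0.01 ]
(338, 178) [0.391 0.134 0.01 ]
(386, 260) [0.799 0.044 0.1  ]
(342, 280) [ 0.801 -0.075  0.1  ]
```

View pics/crop0.png

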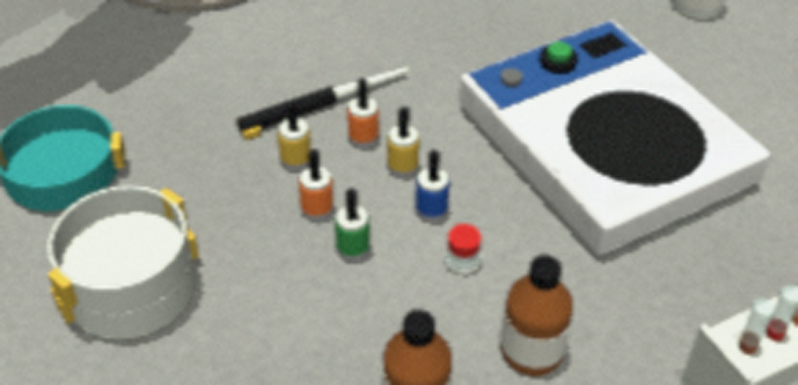

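The crop confirms it. The white pile is a stack of two, with seam and lower lug visible; the upper white cup has lugs at scene px (252,223) and (212,254). Only the cups in the stack are white. Six vials are present. Next I go over the pile with the wrist camera.

```bash
python3 - <<'E'
from h import *
i=robot.camera_info("wrist"); s=robot.state(); r=R.from_quat(s["tcp_rot"])
print("cam in tool",r.inv().apply(i["position"]-s["position"]).round(3),"view",r.inv().apply(R.from_quat(i["orientation"]).apply([0,0,1])).round(3))
print(r.as_matrix().round(3))
print(rows([.47,-.24,.31],np.pi/2))
E
```

```text
cam in tool [ 0.073 -0.    -0.142] view [-0.29  -0.001  0.957]
[[ 0.921  0.389 -0.001]
 [ 0.389 -0.921  0.001]
 [-0.    -0.001 -1.   ]]
(array([-0.1,  0. , 22.9]), array([ 33.95, -27.07,  -7.91]))
```

```bash
python3 -m handwheel '[[[0,0,8,6,-3,-7.9,1],[0,0,16,12,-6,-7.9,1],[0,0,23,18,-9,-7.9,1],[0,0,23,24,-12,-7.9,1],[0,0,23,30,-15,-7.9,1],[0,0,23,36,-18,-7.9,1],[0,0,23,40,-20.5,-7.9,1],[0,0,23,44,-22.8,-7.9,1],[0,0,23,44,-22.8,-7.9,1],[0,0,23,44,-22.8,-7.9,1]]]' 80
python3 - <<'E'
from h import *
i=robot.camera_info("wrist"); im=robot.read_camera("wrist")[:,:,::-1].copy(); cv2.imwrite("pics/w1.png",im)
h=cv2.cvtColor(im,cv2.COLOR_BGR2HSV)
m=(h[:,:,0]>18)&(h[:,:,0]<32)&(h[:,:,1]>130)&(h[:,:,2]>90)
for c,a,b in blobs(m): print(c,a,b,plane(i,c,.084).round(4))
print(i["position"])
E
```

```text
time_s: 1.35
position: [0.5799, -0.2391, 0.3098]
tcp_rot: [1.0, 0.0, -0.0, -0.0]
ft_force: [-1.0, 0.1, -0.5]
opening: 0.0854
grasp_force: 0.0
[489.1 129.2] 250 [473 123  30  15] [ 0.627  -0.4234  0.084 ]
[391.5 181. ] 170 [385 169  14  25] [ 0.5688 -0.3205  0.084 ]
[282.2 197. ] 22 [281 193   3  10] [ 0.5495 -0.1946  0.084 ]
[102.4 207.7] 327 [ 83 198  33  30] [0.536  0.0173 0.084 ]
[285.6 223.9] 142 [280 211  13  24] [ 0.5162 -0.1976  0.084 ]
[510.4 217.5] 73 [503 214  16   8] [ 0.5249 -0.4641  0.084 ]
[516.8 225.9] 106 [507 221  20  11] [ 0.5143 -0.4735  0.084 ]
[184.3 249.7] 324 [166 240  30  28] [ 0.4823 -0.0727  0.084 ]
[306.8 305.8] 131 [301 292  11  25] [ 0.4035 -0.2218  0.084 ]
[391.5 337.1] 78 [386 328  11  17] [ 0.3556 -0.3344  0.084 ]
[ 0.65323822 -0.23909956  0.45196965]
```

View pics/w1.png

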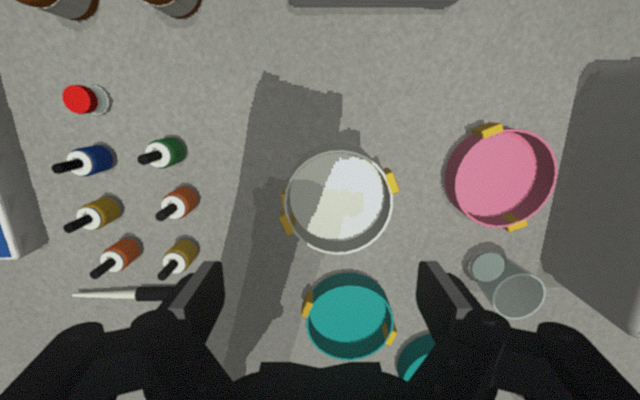

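The wrist view shows the upper carrier's rim centre at about (339,202), its lugs at (391,181) and (286,224), and the lower carrier's lug at (282,197). I'll take the lug near (0.516,-0.198). First I approach above it and re-check.

```bash
python3 - <<'E'
from h import *
print(rows([.5162,-.1976,.15],np.radians(113)))
E
```

```text
(array([ -0. ,   0. , -23.1]), array([-6.27, -4.31, 16.  ]))
```

```bash
python3 -m handwheel '[[[0,0,-8,-2,-1.4,5,1],[0,0,-16,-4,-2.8,10,1],[0,0,-23,-6.3,-4.3,15,1],[0,0,-23,-6.3,-4.3,16,1],[0,0,-23,-6.3,-4.3,16,1],[0,0,-23,-6.3,-4.3,16,1]]]' 80
python3 - <<'E'
from h import *
i=robot.camera_info("wrist"); im=robot.read_camera("wrist")[:,:,::-1].copy(); cv2.imwrite("pics/w2.png",im)
h=cv2.cvtColor(im,cv2.COLOR_BGR2HSV)
m=(h[:,:,0]>18)&(h[:,:,0]<32)&(h[:,:,1]>130)&(h[:,:,2]>80)
for c,a,b in blobs(m,40): print(c,a,b,plane(i,c,.084).round(4))
E
```

```text
time_s: 2.15
position: [0.5174, -0.1986, 0.1516]
tcp_rot: [0.98, 0.198, 0.001, 0.001]
ft_force: [0.3, -1.1, 0.6]
opening: 0.0851
grasp_force: 0.0
[18.2 75.8] 1624 [ 0 50 42 49] [0.5299 0.0027 0.084 ]
[319.5 201.8] 915 [312 163  19  75] [ 0.5275 -0.1935  0.084 ]
[126.1 194.2] 1199 [ 88 176  59  49] [ 0.4827 -0.0736  0.084 ]
[628.1 192.7] 285 [613 187  27  17] [ 0.6123 -0.3789  0.084 ]
[515.6 219.4] 418 [507 200  18  38] [ 0.5675 -0.3206  0.084 ]
[501.  218.7] 65 [494 210  12  17] [ 0.5641 -0.3113  0.084 ]
[145.5 258.8] 228 [133 252  25  14] [ 0.4415 -0.097   0.084 ]
[606.9 325.3] 216 [590 316  34  20] [ 0.5221 -0.4299  0.084 ]
[281.1 341.5] 645 [268 321  26  42] [ 0.4136 -0.2096  0.084 ]
[617.1 341.6] 223 [602 338  31   8] [ 0.5131 -0.4461  0.084 ]
```

View pics/w2.png

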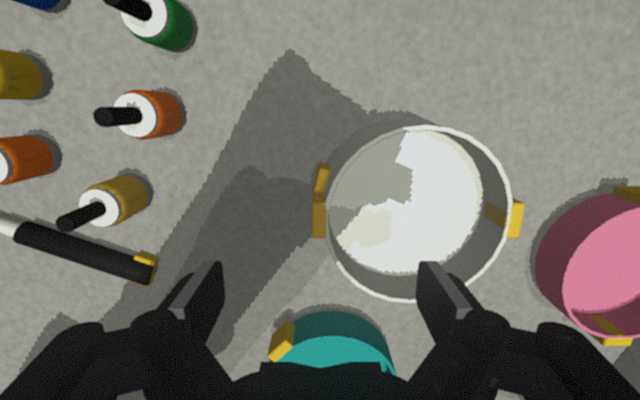

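```bash
python3 - <<'E'
from h import *
i=robot.camera_info("wrist")
im=cv2.imread("pics/w2.png")
cv2.imwrite("pics/w2c.png",cv2.resize(im[140:300,290:540],None,fx=3,fy=3,interpolation=cv2.INTER_CUBIC))
for p in [(320,220),(515.6,219.4),(420,213)]: print(p,plane(i,p,.084).round(4))
a=plane(i,(515.6,219.4),.084);b=plane(i,(320,220),.084);print(np.linalg.norm(a-b),np.degrees(np.arctan2(*(b-a)[1::-1])))
E
```

```text
(320, 220) [ 0.5158 -0.1985  0.084 ]
(515.6, 219.4) [ 0.5676 -0.3203  0.084 ]
(420, 213) [ 0.5465 -0.2586  0.084 ]
0.13238397203164096 113.04867733340332
```

View pics/w2c.png

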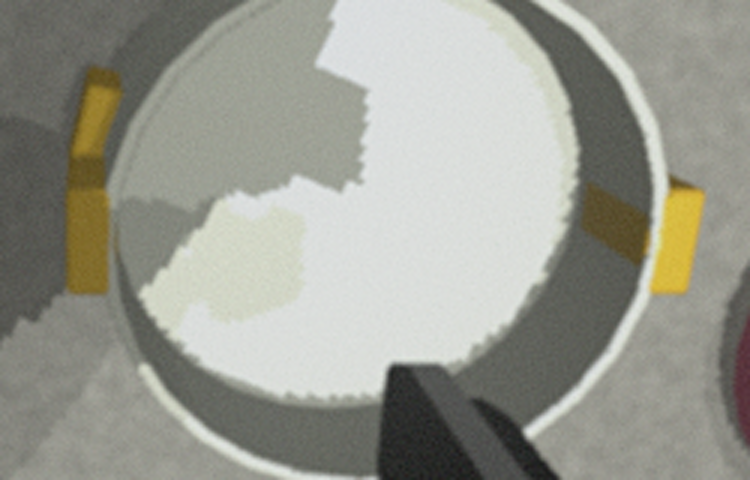

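The lug top centre is at (319,220), which is (0.516,-0.1985) at 113°. The tool is nearly over it, so I descend and grip.

```bash
python3 - <<'E'
from h import *
print(rows([.5157,-.1985,.055],np.radians(113)))
E
```

```text
(array([ 0.1, -0.1, -0.2]), array([-0.17, -0.06,  9.66]))
```

```bash
python3 -m handwheel '[[[0,0,0,-0.2,-0.1,5,1],[0,0,0,-0.2,-0.1,9,1],[0,0,0,-0.2,-0.1,9.6,0.5],[0,0,0,-0.2,-0.1,9.6,0.2],[0,0,0,-0.2,-0.1,9.6,0],[0,0,0,-0.2,-0.1,9.6,0],[0,0,0,-0.2,-0.1,9.6,0],[0,0,0,-0.2,-0.1,9.6,0]]]' 90
python3 -c "
from h import *
print(rows([.5157,-.1985,.055],np.radians(113)))"
```

```text
time_s: 3.2
position: [0.515, -0.1977, 0.0559]
tcp_rot: [0.98, 0.198, 0.001, 0.001]
ft_force: [-3.5, -0.3, 12.2]
opening: 0.0106
grasp_force: 88.1
(array([ 0.1, -0.1, -0.1]), array([0.03, 0.1 , 0.09]))
```

```bash
python3 -m handwheel '[[[0,0,0,0,0,-1,0],[0,0,0,0,0,-2,0],[0,0,0,0,0,-4,0],[0,0,0,0,0,-7,0],[0,0,0,0,0,-11,0],[0,0,0,0,0,-13,0],[0,0,0,0,0,-13,0]]]' 90
python3 - <<'E'
from h import *
i=robot.camera_info("wrist"); im=robot.read_camera("wrist")[:,:,::-1].copy(); sc=robot.read_camera("scene")[:,:,::-1]
cv2.imwrite("pics/c3.png",np.vstack([im[100:400,:],cv2.resize(sc[130:290,180:500],(640,320))])[:600])
s=robot.state(); print(s["position"],s["ft_force"],s["opening"])
isc=robot.camera_info("scene"); h=cv2.cvtColor(sc,cv2.COLOR_BGR2HSV)
m=(h[:,:,2]<60); m[:150]=0
print([b for b in blobs(m,300)])
g=(h[:,:,0]>45)&(h[:,:,0]<80)&(h[:,:,1]>120)&(h[:,:,2]>60);
for c,a,b in blobs(g,30): print(c,a,plane(isc,c,.065))
w=cv2.inRange(h,(0,0,0),(179,90,70)); w[:165]=0; w[:,:380]=0; w[250:]=0
for c,a,b in blobs(w>0,200): print("mat",c,a,b,plane(isc,c,.055))
E
```

```text
time_s: 4.08
position: [0.5149, -0.1974, 0.1863]
tcp_rot: [0.98, 0.199, 0.001, 0.001]
ft_force: [-0.6, -0.6, -1.6]
opening: 0.011
grasp_force: 87.9
[ 0.51374712 -0.19711765  0.18401947] [ 1.27456548e-03 -8.96530140e-01 -3.03179746e+00] 0.011266711943386864
[(array([241.6, 166.2]), np.int32(1191), array([221, 150,  43,  45], dtype=int32)), (array([421. , 199.8]), np.int32(1222), array([397, 184,  49,  33], dtype=int32)), (array([621.4, 268.9]), np.int32(555), array([600, 252,  40,  38], dtype=int32)), (array([ 51. , 300.4]), np.int32(553), array([ 23, 264,  46,  65], dtype=int32)), (array([ 33.9, 367.5]), np.int32(1420), array([  0, 347,  76,  45], dtype=int32))]
[393.1 168.7] 55 [0.48658618 0.28073671 0.065     ]
[317.9 237.5] 80 [ 0.6363055  -0.05713755  0.065     ]
mat [420.9 199.8] 1241 [397 184  49  33] [0.63449544 0.27953297 0.055     ]
```

View pics/c3.png

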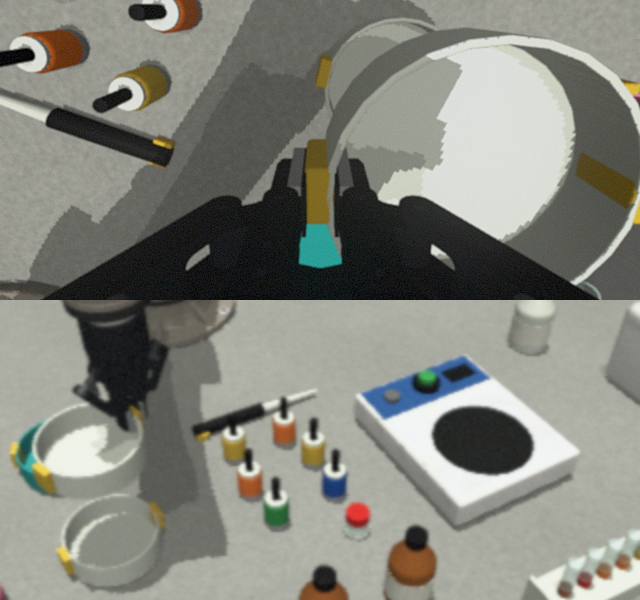

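The carrier is held level and the lower one stayed put (scene crop: lower cup at (112,540)). I carry it to the mat.

```bash
python3 -c "
from h import *
print(rows([.609,.340,.19],np.radians(113)))"
```

```text
(array([-0. ,  0. , -0.1]), array([ 29.68, -45.77,  -0.6 ]))
```

```bash
python3 -m handwheel '[[[0,0,0,1,-1.5,-0.5,0],[0,0,0,3,-4.6,-0.5,0],[0,0,0,6,-9.2,-0.5,0],[0,0,0,9,-13.8,-0.5,0],[0,0,0,12,-18.4,-0.5,0],[0,0,0,15,-23,-0.5,0],[0,0,0,18,-27.6,-0.5,0],[0,0,0,21,-32.2,-0.5,0],[0,0,0,24,-37,-0.5,0],[0,0,0,27,-41.8,-0.5,0],[0,0,0,29,-44.8,-0.5,0],[0,0,0,29.7,-45.8,-0.5,0]]]' 90
python3 -m handwheel '[[[0,0,0,0,0,0,0],[0,0,0,0,0,0,0]]]' 90
python3 - <<'E'
from h import *
print(rows([.609,.340,.075],np.radians(113)))
i=robot.camera_info("wrist"); im=robot.read_camera("wrist")[:,:,::-1].copy(); cv2.imwrite("pics/w4.png",im)
E
```

```text
time_s: 5.68
position: [0.6078, 0.344, 0.1881]
tcp_rot: [0.98, 0.2, -0.001, -0.001]
ft_force: [0.2, -1.2, -2.0]
opening: 0.011
grasp_force: 88.0
time_s: 5.92
position: [0.6095, 0.3387, 0.1891]
tcp_rot: [0.98, 0.198, -0.0, 0.0]
ft_force: [-0.4, -0.5, -2.3]
opening: 0.011
grasp_force: 88.0
(array([ 0. ,  0. , -0.2]), array([ 1.000e-02, -1.500e-01,  1.141e+01]))
```

View pics/w4.png

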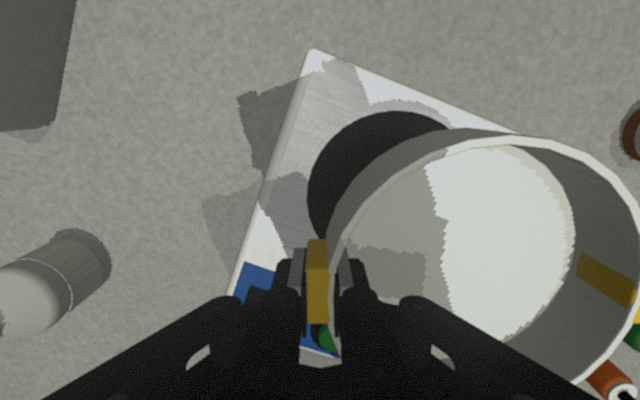

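The carrier is in front of the mat in the view, with the mat's left arc from (307,190) to (390,111). I use that arc to check the mat's centre.

```bash
python3 - <<'E'
from h import *
from scipy.optimize import least_squares
i=robot.camera_info("wrist"); im=cv2.imread("pics/w4.png"); g=cv2.cvtColor(im,cv2.COLOR_BGR2GRAY)
P=[]
for y in range(125,225,6):
    xs=np.where(g[y,290:430]<45)[0]
    if len(xs): P.append(plane(i,(290+xs[0],y),.055)[:2])
for x in range(335,425,6):
    ys=np.where(g[95:200,x]<45)[0]
    if len(ys): P.append(plane(i,(x,95+ys[0]),.055)[:2])
P=np.array(P); r=least_squares(lambda c:np.linalg.norm(P-c,axis=1)-.074,[.63,.28],loss="soft_l1",f_scale=.001); print(r.x,np.abs(r.fun).mean())
E
```

```text
[0.62811876 0.27838319] 0.00028580857698859603
```

```bash
python3 -c "
from h import *
print(rows([.603,.3395,.075],np.radians(113)))"
```

```text
(array([ 0. ,  0. , -0.2]), array([-0.58, -0.35, 11.43]))
```

```bash
python3 -m handwheel '[[[0,0,0,-0.6,-0.3,3,0],[0,0,0,-0.6,-0.3,7,0],[0,0,0,-0.6,-0.3,10,0],[0,0,0,-0.6,-0.3,11,0],[0,0,0,-0.6,-0.3,11.3,0],[0,0,0,-0.6,-0.3,11.5,0],[0,0,0,-0.6,-0.3,11.7,0],[0,0,0,-0.6,-0.3,11.7,0]]]' 90
```

```text
time_s: 6.98
position: [0.6029, 0.3408, 0.0728]
tcp_rot: [0.98, 0.199, 0.0, -0.0]
ft_force: [-1.1, -0.7, -1.4]
opening: 0.011
grasp_force: 88.1
```

```bash
python3 -m handwheel '[[[0,0,0,0,0,0.1,0],[0,0,0,0,0,0.2,0],[0,0,0,0,0,0.2,0]]]' 90; python3 -m handwheel '[[[0,0,0,0,0,0.15,0],[0,0,0,0,0,0.15,0]]]' 90
```

```text
time_s: 7.35
position: [0.6029, 0.341, 0.072]
tcp_rot: [0.98, 0.199, 0.0, -0.0]
ft_force: [-6.8, -3.1, 16.4]
opening: 0.0108
grasp_force: 90.8
time_s: 7.6
position: [0.603, 0.3411, 0.0718]
tcp_rot: [0.98, 0.199, 0.001, -0.0]
ft_force: [-13.8, -7.7, 34.2]
opening: 0.0111
grasp_force: 93.5
```

```bash
python3 -m handwheel '[[[0,0,0,0,0,-0.3,0],[0,0,0,0,0,-0.3,0.3],[0,0,0,0,0,-0.3,0.6],[0,0,0,0,0,-0.3,0.6],[0,0,0,0,0,-0.3,0.6],[0,0,0,0,0,-3,0.6],[0,0,0,0,0,-8,0.6],[0,0,0,3,3,-14,0.6],[0,0,0,6,6,-17,0.6],[0,0,0,9,9,-17,0.6],[0,0,0,9,9,-17,0.6],[0,0,0,9,9,-17,0.6]]]' 40
python3 - <<'E'
from h import *
i=robot.camera_info("wrist"); im=robot.read_camera("wrist")[:,:,::-1].copy(); cv2.imwrite("pics/w5.png",im)
s=robot.state();print(s["position"])
h=cv2.cvtColor(im,cv2.COLOR_BGR2HSV)
m=(h[:,:,0]>18)&(h[:,:,0]<32)&(h[:,:,1]>130)&(h[:,:,2]>80)
for c,a,b in blobs(m,30): print(c,a,b,plane(i,c,.1).round(4))
E
```

```text
time_s: 9.1
position: [0.7201, 0.2932, 0.2382]
tcp_rot: [0.98, 0.199, -0.001, -0.0]
ft_force: [-0.7, 1.0, 1.0]
opening: 0.0512
grasp_force: 0.0
[0.71976416 0.29367057 0.23848325]
[225.3 268.8] 77 [222 257   9  23] [0.6145 0.3469 0.1   ]
[364.4 274.7] 272 [359 256  11  36] [0.6605 0.2227 0.1   ]
```

View pics/w5.png

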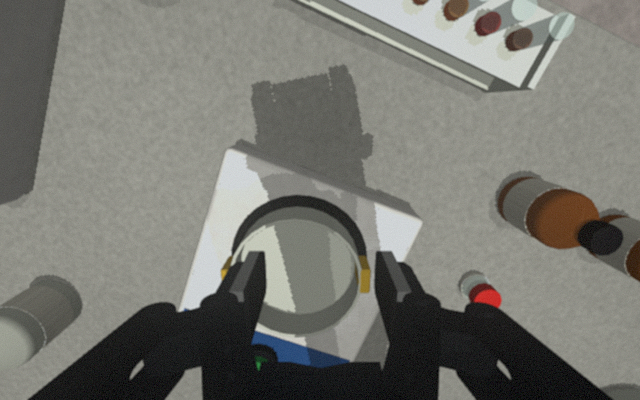

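The carrier stands on the mat, with the black crescent visible between (235,240) and (365,240) and lugs at (225,269) and (364,275). I measure its centring from the crescent.

```bash
python3 - <<'E'
from h import *
from scipy.optimize import least_squares
im=cv2.imread("pics/w5.png"); g=cv2.cvtColor(im,cv2.COLOR_BGR2GRAY); i=robot.camera_info("wrist")
A=[];B=[]
for x in range(246,352,4):
    ys=np.where(g[185:260,x]<50)[0]
    if len(ys): A.append(plane(i,(x,185+ys[0]),.055)[:2]); B.append(plane(i,(x,185+ys[-1]+1),.061)[:2])
for P,r in ((A,.074),(B,.0645)):
    P=np.array(P); q=least_squares(lambda c:np.linalg.norm(P-c,axis=1)-r,[.63,.28],loss="soft_l1",f_scale=.001); print(q.x,np.abs(q.fun).mean())
    q=least_squares(lambda c:np.linalg.norm(P-c[:2],axis=1)-c[2],[.63,.28,r],loss="soft_l1",f_scale=.001); print(q.x)
E
```

```text
[0.62657368 0.27907737] 0.0005775732663258733
[0.63101611 0.28081253 0.06966182]
[0.62710464 0.28091282] 0.0020752898855994693
[0.6317279  0.28206197 0.06018284]
```

The carrier sits within about 2 mm of the mat's centre, at about (0.629,0.280). Now I look over the vials.

```bash
cat >> h.py <<'E'
def vials(name="v"):
    "collar-based vial positions and body hue from the wrist picture"
    i=robot.camera_info("wrist"); im=robot.read_camera("wrist")[:,:,::-1].copy(); cv2.imwrite(f"pics/{name}.png",im)
    h=cv2.cvtColor(im,cv2.COLOR_BGR2HSV); out=[]
    col={"blue":((100,120,40),(130,255,255)),"yellow":((18,120,60),(32,255,255)),"orange":((5,130,60),(17,255,255)),"green":((45,100,30),(85,255,255)),}
    w=cv2.inRange(h,(0,0,150),(179,60,255))
    for k,(lo,hi) in col.items():
        for c,a,b in blobs(cv2.inRange(h,lo,hi)>0,60):
            p=plane(i,c,.03)
            if not(.40<p[0]<.72 and -.14<p[1]<.17): continue
            # white collar touching this body
            x,y,bw,bh=b; e=int(max(bw,bh)*.6); sub=np.zeros_like(w); sub[max(y-e,0):y+bh+e,max(x-e,0):x+bw+e]=w[max(y-e,0):y+bh+e,max(x-e,0):x+bw+e]
            bl=[q for q in blobs(sub>0,15)]
            if not bl: out.append((k,p.round(4),a,"nocollar",c)); continue
            pts=cv2.findNonZero(sub); (cx,cy),r=cv2.minEnclosingCircle(pts)
            d=plane(i,(cx,cy),.052); out.append((k,p[:2].round(4),d[:2].round(4),a,np.round((cx,cy,r),1)))
    for o in out: print(*o)
E
python3 -c "
from h import *
print(rows([.62,0,.30],np.pi/2))"
```

```text
(array([-0.,  0., 23.]), array([-20.65,  23.14,  -6.15]))
```

```bash
python3 -m handwheel '[[[0,0,8,-3.5,3.8,-4,0.6],[0,0,16,-7,7.7,-6,0.6],[0,0,23,-10.5,11.6,-6,0.6],[0,0,23,-14,15.5,-6,0.6],[0,0,23,-17.5,19.5,-6,0.6],[0,0,23,-20.6,23.1,-6,0.6],[0,0,23,-20.6,23.1,-6,0.6],[0,0,23,-20.6,23.1,-6,0.6]]]' 40
python3 -c "
from h import *
vials('v0')"
```

```text
time_s: 10.15
position: [0.6206, 0.0011, 0.2991]
tcp_rot: [1.0, -0.0, 0.0, -0.0]
ft_force: [-0.0, -0.2, 0.2]
opening: 0.0512
grasp_force: 0.0
blue [0.595  0.0524] [0.5959 0.0835] 181 [253.  188.   25.2]
yellow [0.5231 0.0569] [0.5342 0.082 ] 286 [257.  235.   24.7]
yellow [ 0.4599 -0.0391] [ 0.4684 -0.057 ] 332 [364. 281.  30.]
yellow [ 0.405  -0.0663] [ 0.4204 -0.0685] 86 [371.  312.   13.5]
orange [ 0.5385 -0.0465] [ 0.5425 -0.0611] 271 [369.5 229.   32.7]
orange [0.4618 0.0401] [0.4688 0.0703] 334 [268.5 280.6  27.8]
green [ 0.606  -0.0356] [ 0.606  -0.0468] 147 [360.  180.   30.6]
```

View pics/v0.png

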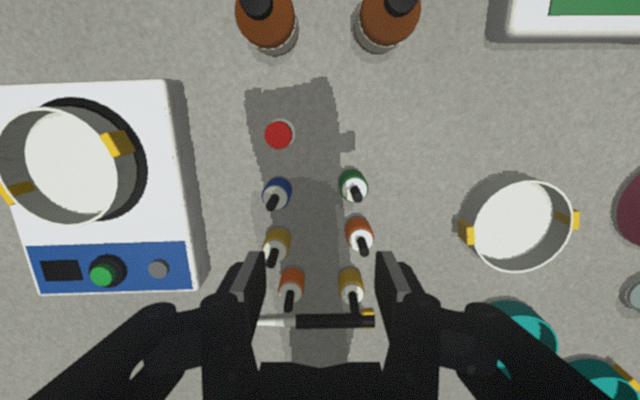

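The view shows the six vials: blue (277,190), green (353,186), yellow (277,243), orange (358,235), orange (291,283) and yellow (351,285). The jar is at (279,134). Collars are too dim to use, so I'll centre on the stem tip from a hover. Blue goes first.

```bash
cat >> h.py <<'E'
def stem(near, name, z=.088):
    "stem axis near a world xy: tip-end of dark blob cast onto the stem top height; rows to hover/grip"
    i=robot.camera_info("wrist"); im=robot.read_camera("wrist")[:,:,::-1].copy(); cv2.imwrite(f"pics/{name}.png",im)
    m=cv2.inRange(cv2.cvtColor(im,cv2.COLOR_BGR2HSV),(0,0,0),(179,255,62))
    n,l=cv2.connectedComponents(m); n_=np.append(near,0); best=[]
    nad=np.array(i["position"])[:2]
    for k in range(1,n):
        ys,xs=np.where(l==k)
        if not 60<len(xs)<3500: continue
        P=np.array([plane(i,(x,y),z)[:2] for x,y in zip(xs,ys)]); 
        u=P.mean(0)-nad; u/=np.linalg.norm(u); t=(P-nad)@u; tip=P[t>t.max()-.010]
        s=np.array([-u[1],u[0]]); lat=((tip-nad)@s); c=nad+u*(np.percentile(t,99.5)-.006)+s*(lat.max()+lat.min())/2
        best.append((np.linalg.norm(c-near),c.round(4),len(xs),(xs.mean().round(),ys.max()),round((lat.max()-lat.min())*1000,1)))
    best.sort(key=lambda b:b[0])
    for b in best[:2]: print("d,c,n,px,width_mm",*b)
    c=best[0][1]; s=robot.state(); print("grip rows:",*rows([*c,.058],np.pi/2),"tcp",s["position"].round(4))
E
python3 -m handwheel '[[[0,0,0,-1,-2,5,0.6],[0,0,0,-2,-4,10,0.6],[0,0,0,-2.6,-5.1,14,0.6],[0,0,0,-2.6,-5.1,14.9,0.6],[0,0,0,-2.6,-5.1,14.9,0.6]]]' 40
python3 -c "
from h import *
stem([.595,.0524],'s1')"
```

```text
time_s: 10.82
position: [0.5955, 0.0512, 0.1504]
tcp_rot: [1.0, -0.0, 0.0, -0.0]
ft_force: [0.2, -0.5, 0.8]
opening: 0.051
grasp_force: 0.0
d,c,n,px,width_mm 0.011155214022615373 [0.585  0.0574] 440 (np.float64(311.0), np.int64(243)) 10.9
d,c,n,px,width_mm 0.08239380694746916 [0.513  0.0607] 527 (np.float64(308.0), np.int64(333)) 11.1
grip rows: [-0.  -0.1 -0.1] [-1.12 -0.64  9.32] tcp [0.596  0.0509 0.1512]
```

View pics/s1.png

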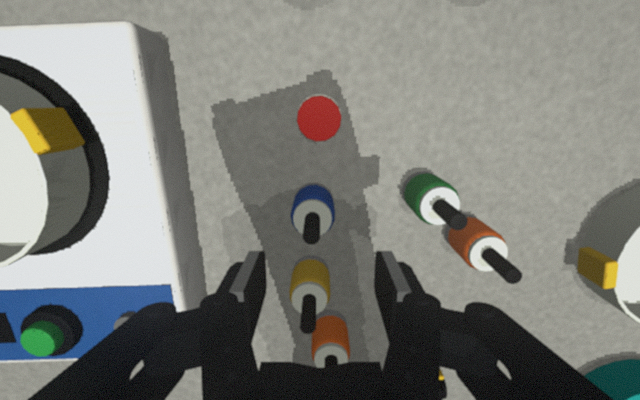

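The blue stem's tip is at (311,240) and the fingers straddle it, so I grip and lift.

```bash
python3 -m handwheel '[[[0,0,0,-1.1,-0.6,2,0.6],[0,0,0,-1.1,-0.6,6,0.6],[0,0,0,-1.1,-0.6,9,0.6],[0,0,0,-1.1,-0.6,9.3,0.3],[0,0,0,-1.1,-0.6,9.3,0],[0,0,0,-1.1,-0.6,9.3,0],[0,0,0,-1.1,-0.6,9.3,0],[0,0,0,-1.1,-0.6,6,0],[0,0,0,-1.1,-0.6,1,0],[0,0,0,-1.1,-0.6,-4,0],[0,0,0,-1.1,-0.6,-8.5,0],[0,0,0,-1.1,-0.6,-8.5,0]]]' 40
python3 -c "
from h import *
print(rows([.629,.280,.235],np.pi/2))"
```

```text
time_s: 12.38
position: [0.5857, 0.0572, 0.2395]
tcp_rot: [1.0, -0.001, 0.004, -0.0]
ft_force: [0.2, -0.1, -0.5]
opening: 0.0103
grasp_force: 39.1
(array([-0.1, -0.4, -0.1]), array([  4.29, -22.29,   0.5 ]))
```

```bash
python3 -m handwheel '[[[0,0,0,1,-5,0,0],[0,0,0,2,-10,0,0],[0,0,0,3,-15.5,0,0],[0,0,0,4,-20.5,0,0],[0,0,0,4.3,-22.3,0,0],[0,0,0,4.3,-22.3,0,0],[0,0,0,4.3,-22.3,0,0],[0,0,0,4.3,-22.3,4,0],[0,0,0,4.3,-22.3,8,0],[0,0,0,4.3,-22.3,10.5,0],[0,0,0,4.3,-22.3,11.2,0],[0,0,0,4.3,-22.3,11.2,0]]]' 40
python3 -c "
from h import *
print(rows([.629,.280,.1225],np.pi/2))"
```

```text
time_s: 13.88
position: [0.6279, 0.2782, 0.1236]
tcp_rot: [1.0, -0.002, 0.0, 0.0]
ft_force: [0.2, 0.1, -1.0]
opening: 0.0106
grasp_force: 39.7
(array([ 0. , -0. , -0.2]), array([ 0.11, -0.18,  0.11]))
```

```bash
python3 -m handwheel '[[[0,0,0,0.1,-0.2,0.1,0],[0,0,0,0.1,-0.2,0.2,0],[0,0,0,0.1,-0.2,0.1,0.35],[0,0,0,0.1,-0.2,0.1,0.35],[0,0,0,0.1,-0.2,0.1,0.35],[0,0,0,0.1,-0.2,-4,0.35],[0,0,0,0.1,-0.2,-9,0.35],[0,0,0,-0.3,5,-11,0.6],[0,0,0,-0.8,11,-11,0.6],[0,0,0,-1.4,17,-11,0.6],[0,0,0,-2,23,-9,0.6],[0,0,0,-2.6,28.5,-6,0.6]]]' 40
python3 -m handwheel '[[[0,0,0,-0.3,3.4,3,0.6],[0,0,0,-0.3,3.4,3,0.6],[0,0,0,-0.3,3.4,3,0.6]]]' 40
python3 -c "
from h import *
stem([.60,-.038],'s2')"
```

```text
time_s: 15.38
position: [0.6011, -0.006, 0.1839]
tcp_rot: [1.0, -0.001, 0.001, 0.0]
ft_force: [1.8, 0.3, -0.9]
opening: 0.0509
grasp_force: 0.0
time_s: 15.75
position: [0.5982, -0.037, 0.1539]
tcp_rot: [1.0, -0.001, 0.0, -0.0]
ft_force: [1.1, 0.0, -0.3]
opening: 0.0509
grasp_force: 0.0
d,c,n,px,width_mm 0.005501569504677514 [ 0.5951 -0.0405] 406 (np.float64(325.0), np.int64(231)) 10.3
d,c,n,px,width_mm 0.226372425676715 [0.5182 0.1731] 180 (np.float64(37.0), np.int64(333)) 19.2
grip rows: [-0.  -0.1 -0. ] [-0.35  0.4   9.62] tcp [ 0.5985 -0.0366  0.1542]
```

```bash
python3 -m handwheel '[[[0,0,0,-0.35,0.4,3,0.6],[0,0,0,-0.35,0.4,7,0.6],[0,0,0,-0.35,0.4,9.3,0.6],[0,0,0,-0.35,0.4,9.6,0.3],[0,0,0,-0.35,0.4,9.6,0],[0,0,0,-0.35,0.4,9.6,0],[0,0,0,-0.35,0.4,9.6,0],[0,0,0,-0.35,0.4,6,0],[0,0,0,-0.35,0.4,1,0],[0,0,0,-0.35,0.4,-4,0],[0,0,0,-0.35,0.4,-8.2,0],[0,0,0,-0.35,0.4,-8.2,0]]]' 40
python3 -c "
from h import *
print(rows([.6485,.3138,.236],np.pi/2))"
```

```text
time_s: 17.3
position: [0.596, -0.0419, 0.2396]
tcp_rot: [1.0, -0.001, 0.003, 0.0]
ft_force: [0.3, -0.8, -1.5]
opening: 0.0107
grasp_force: 39.0
(array([ 0. , -0.4, -0.1]), array([  5.18, -35.58,   0.38]))
```

```bash
python3 -m handwheel '[[[0,0,0,0.8,-5,0,0],[0,0,0,1.6,-11,0,0],[0,0,0,2.5,-17,0,0],[0,0,0,3.4,-23,0,0],[0,0,0,4.3,-29,0,0],[0,0,0,5,-34,0,0],[0,0,0,5.2,-35.6,0,0],[0,0,0,5.2,-35.6,0,0],[0,0,0,5.2,-35.6,0,0],[0,0,0,5.2,-35.6,4,0],[0,0,0,5.2,-35.6,7,0],[0,0,0,5.2,-35.6,7,0]]]' 40
python3 -c "
from h import *
print(rows([.6485,.3138,.123],np.pi/2))"
```

```text
time_s: 18.8
position: [0.6463, 0.3115, 0.1636]
tcp_rot: [1.0, -0.002, -0.002, 0.001]
ft_force: [0.1, -0.4, 0.0]
opening: 0.0109
grasp_force: 39.2
(array([ 0.1,  0.2, -0.2]), array([ 0.23, -0.24,  4.06]))
```

```bash
python3 -m handwheel '[[[0,0,0,0.2,-0.25,1,0],[0,0,0,0.2,-0.25,3,0],[0,0,0,0.2,-0.25,4,0],[0,0,0,0.2,-0.25,4.1,0],[0,0,0,0.2,-0.25,4.1,0],[0,0,0,0.2,-0.25,4.1,0.35],[0,0,0,0.2,-0.25,4.1,0.35],[0,0,0,0.2,-0.25,4.1,0.35],[0,0,0,0.2,-0.25,0,0.35],[0,0,0,0.2,-0.25,-6,0.35]]]' 40
python3 -m handwheel '[[[0,0,0,-1.7,5.2,-1,0.6],[0,0,0,-3.6,11,-1,0.6],[0,0,0,-5.5,17,-1,0.6],[0,0,0,-7.5,23,0,0.6],[0,0,0,-9.5,29,3,0.6],[0,0,0,-11.4,34.5,6,0.6],[0,0,0,-12,36.4,7.2,0.6],[0,0,0,-12,36.4,7.2,0.6],[0,0,0,-12,36.4,7.2,0.6]]]' 40
python3 -c "
from h import *
stem([.53,-.048],'s3')"
```

```text
time_s: 20.05
position: [0.6481, 0.3161, 0.225]
tcp_rot: [1.0, -0.001, -0.002, 0.001]
ft_force: [1.5, 0.3, 0.2]
opening: 0.03
grasp_force: 0.0
time_s: 21.18
position: [0.529, -0.0465, 0.1541]
tcp_rot: [1.0, -0.001, 0.0, -0.0]
ft_force: [1.0, 0.8, 0.5]
opening: 0.0514
grasp_force: 0.0
d,c,n,px,width_mm 0.04260321264918893 [ 0.5547 -0.0827] 341 (np.float64(374.0), np.int64(189)) 9.9
d,c,n,px,width_mm 0.10855533684993814 [0.513  0.0592] 522 (np.float64(174.0), np.int64(248)) 10.2
grip rows: [-0.  -0.1 -0. ] [2.54 3.66 9.62] tcp [ 0.5292 -0.0461  0.1542]
```

View pics/s3.png

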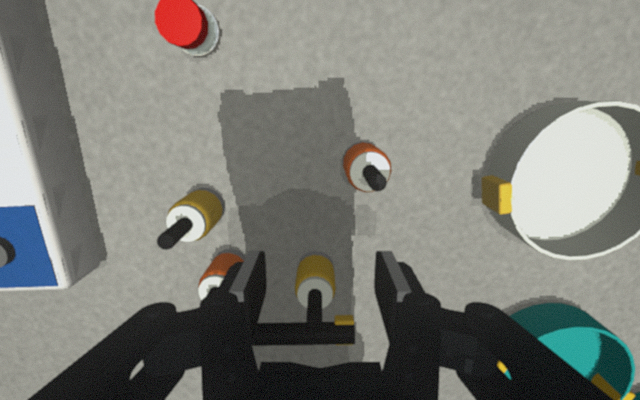

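The orange vial was knocked to (374,180) and still stands. I re-hover above it.

```bash
python3 -m handwheel '[[[0,0,0,2.5,3.6,0,0.6],[0,0,0,2.5,3.6,0,0.6],[0,0,0,2.5,3.6,0,0.6]]]' 40
python3 -c "
from h import *
stem([.5547,-.0827],'s4')"
```

```text
time_s: 21.6
position: [0.5536, -0.0821, 0.1537]
tcp_rot: [1.0, -0.0, 0.0, -0.0]
ft_force: [0.3, 0.3, 0.8]
opening: 0.0513
grasp_force: 0.0
d,c,n,px,width_mm 0.0011059644562098365 [ 0.5548 -0.0838] 406 (np.float64(323.0), np.int64(226)) 10.8
d,c,n,px,width_mm 0.14777678276770562 [0.513  0.0591] 594 (np.float64(131.0), np.int64(279)) 10.1
grip rows: [-0. -0. -0.] [0.13 0.19 9.57] tcp [ 0.5534 -0.0819  0.1537]
```

```bash
python3 -m handwheel '[[[0,0,0,0.1,0.2,4,0.6],[0,0,0,0.1,0.2,8,0.6],[0,0,0,0.1,0.2,9.5,0.6],[0,0,0,0.1,0.2,9.6,0.3],[0,0,0,0.1,0.2,9.6,0],[0,0,0,0.1,0.2,9.6,0],[0,0,0,0.1,0.2,9.6,0],[0,0,0,0.1,0.2,6,0],[0,0,0,0.1,0.2,1,0],[0,0,0,0.1,0.2,-4,0],[0,0,0,0.1,0.2,-8.2,0],[0,0,0,0.1,0.2,-8.2,0]]]' 40
python3 -m handwheel '[[[0,0,0,0.7,-5,0,0],[0,0,0,1.5,-11,0,0],[0,0,0,2.4,-17,0,0],[0,0,0,3.2,-23,0,0],[0,0,0,4,-29,0,0],[0,0,0,4.9,-35,0,0],[0,0,0,5.4,-39,0,0],[0,0,0,5.5,-39.8,0,0],[0,0,0,5.5,-39.8,0,0],[0,0,0,5.5,-39.8,0,0],[0,0,0,5.5,-39.8,4,0],[0,0,0,5.5,-39.8,7,0]]]' 40
python3 -m handwheel '[[[0,0,0,0,0,0,0],[0,0,0,0,0,0,0]]]' 40
python3 -c "
from h import *
print(rows([.6095,.3138,.123],np.pi/2))"
```

```text
time_s: 23.15
position: [0.5559, -0.0855, 0.2394]
tcp_rot: [1.0, -0.001, 0.003, 0.0]
ft_force: [0.0, 0.8, -2.1]
opening: 0.0108
grasp_force: 39.0
time_s: 24.65
position: [0.6103, 0.3107, 0.1647]
tcp_rot: [1.0, -0.002, 0.0, 0.0]
ft_force: [0.3, 0.4, -0.0]
opening: 0.0109
grasp_force: 39.2
time_s: 24.9
position: [0.6108, 0.3122, 0.167]
tcp_rot: [1.0, -0.001, 0.001, -0.0]
ft_force: [0.6, -0.2, -0.2]
opening: 0.0107
grasp_force: 39.2
(array([-0. , -0.1, -0.2]), array([-0.13, -0.16,  4.4 ]))
```

```bash
python3 -m handwheel '[[[0,0,0,-0.1,-0.15,1.5,0],[0,0,0,-0.1,-0.15,3.4,0],[0,0,0,-0.1,-0.15,4.3,0],[0,0,0,-0.1,-0.15,4.4,0],[0,0,0,-0.1,-0.15,4.4,0],[0,0,0,-0.1,-0.15,4.4,0.35],[0,0,0,-0.1,-0.15,4.4,0.35],[0,0,0,-0.1,-0.15,4.4,0.35],[0,0,0,-0.1,-0.15,0,0.35],[0,0,0,-0.1,-0.15,-6,0.35]]]' 40
python3 -m handwheel '[[[0,0,0,-1.7,5.2,-1,0.6],[0,0,0,-3.6,11,-1,0.6],[0,0,0,-5.5,17,-1,0.6],[0,0,0,-7.5,22,3,0.6],[0,0,0,-9.6,25.5,7.2,0.6],[0,0,0,-9.6,25.5,7.2,0.6],[0,0,0,-9.6,25.5,7.2,0.6]]]' 40
python3 -c "
from h import *
stem([.513,.0592],'s5')"
```

```text
time_s: 26.15
position: [0.6082, 0.3137, 0.2251]
tcp_rot: [1.0, -0.001, -0.002, 0.001]
ft_force: [0.9, -0.0, 0.4]
opening: 0.0301
grasp_force: 0.0
time_s: 27.02
position: [0.513, 0.0597, 0.1539]
tcp_rot: [1.0, -0.001, 0.0, -0.0]
ft_force: [0.4, 0.3, 0.0]
opening: 0.0514
grasp_force: 0.0
d,c,n,px,width_mm 0.0017245042214899839 [0.5128 0.0609] 404 (np.float64(319.0), np.int64(227)) 10.1
d,c,n,px,width_mm 0.06348576141469939 [0.4518 0.0422] 486 (np.float64(343.0), np.int64(305)) 11.3
grip rows: [-0.  -0.1 -0.1] [-0.08 -0.06  9.63] tcp [0.5135 0.0602 0.1543]
```

```bash
python3 -m handwheel '[[[0,0,0,0,-0.1,4,0.6],[0,0,0,0,-0.1,8,0.6],[0,0,0,0,-0.1,9.5,0.6],[0,0,0,0,-0.1,9.6,0.3],[0,0,0,0,-0.1,9.6,0],[0,0,0,0,-0.1,9.6,0],[0,0,0,0,-0.1,9.6,0],[0,0,0,0,-0.1,6,0],[0,0,0,0,-0.1,1,0],[0,0,0,0,-0.1,-4,0],[0,0,0,0,-0.1,-8.2,0],[0,0,0,0,-0.1,-8.2,0]]]' 40
python3 -m handwheel '[[[0,0,0,2.8,-4,0,0],[0,0,0,6,-8.5,0,0],[0,0,0,9.2,-13,0,0],[0,0,0,12.4,-17.5,0,0],[0,0,0,15,-21,0,0],[0,0,0,15.5,-21.9,0,0],[0,0,0,15.5,-21.9,0,0],[0,0,0,15.5,-21.9,0,0],[0,0,0,15.5,-21.9,4,0],[0,0,0,15.5,-21.9,7,0],[0,0,0,15.5,-21.9,7,0],[0,0,0,15.5,-21.9,7,0]]]' 40
python3 -c "
from h import *
print(rows([.668,.28,.123],np.pi/2))"
```

```text
time_s: 28.58
position: [0.5142, 0.0606, 0.2394]
tcp_rot: [1.0, -0.001, 0.003, -0.0]
ft_force: [0.8, -0.8, -1.1]
opening: 0.0106
grasp_force: 39.0
time_s: 30.08
position: [0.6685, 0.2787, 0.1673]
tcp_rot: [1.0, -0.001, 0.001, -0.0]
ft_force: [0.4, 0.3, 0.6]
opening: 0.0107
grasp_force: 39.1
(array([-0. , -0.1, -0.1]), array([-0.06, -0.13,  4.43]))
```

Next is the orange vial at (0.452,0.042).

```bash
python3 -m handwheel '[[[0,0,0,-0.05,-0.1,1.5,0],[0,0,0,-0.05,-0.1,3.4,0],[0,0,0,-0.05,-0.1,4.3,0],[0,0,0,-0.05,-0.1,4.4,0],[0,0,0,-0.05,-0.1,4.4,0],[0,0,0,-0.05,-0.1,4.4,0.35],[0,0,0,-0.05,-0.1,4.4,0.35],[0,0,0,-0.05,-0.1,4.4,0.35],[0,0,0,-0.05,-0.1,0,0.35],[0,0,0,-0.05,-0.1,-6,0.35]]]' 40
python3 -m handwheel '[[[0,0,0,-3.5,4,-1,0.6],[0,0,0,-7.5,8.3,-1,0.6],[0,0,0,-11.5,12.6,-1,0.6],[0,0,0,-15.5,17,0,0.6],[0,0,0,-19.5,21.5,4,0.6],[0,0,0,-21.6,23.8,7.2,0.6],[0,0,0,-21.6,23.8,7.2,0.6],[0,0,0,-21.6,23.8,7.2,0.6]]]' 40
python3 -c "
from h import *
stem([.4518,.0422],'s6')"
```

```text
time_s: 31.32
position: [0.6666, 0.2796, 0.2249]
tcp_rot: [1.0, -0.001, -0.002, 0.001]
ft_force: [1.2, -0.1, 1.1]
opening: 0.0296
grasp_force: 0.0
time_s: 32.33
position: [0.4518, 0.0428, 0.154]
tcp_rot: [1.0, -0.001, 0.0, -0.0]
ft_force: [0.7, 0.2, 1.3]
opening: 0.0511
grasp_force: 0.0
d,c,n,px,width_mm 0.0003155979214454701 [0.4515 0.0421] 396 (np.float64(321.0), np.int64(227)) 10.1
d,c,n,px,width_mm 0.0824235527457817 [ 0.4496 -0.0402] 467 (np.float64(438.0), np.int64(229)) 9.8
grip rows: [-0.  -0.1 -0.1] [-0.08  0.11  9.63] tcp [0.4522 0.0432 0.1543]
```

```bash
python3 -m handwheel '[[[0,0,0,0,0.1,4,0.6],[0,0,0,0,0.1,8,0.6],[0,0,0,0,0.1,9.5,0.6],[0,0,0,0,0.1,9.6,0.3],[0,0,0,0,0.1,9.6,0],[0,0,0,0,0.1,9.6,0],[0,0,0,0,0.1,9.6,0],[0,0,0,0,0.1,6,0],[0,0,0,0,0.1,1,0],[0,0,0,0,0.1,-4,0],[0,0,0,0,0.1,-8.2,0],[0,0,0,0,0.1,-8.2,0]]]' 40
python3 -m handwheel '[[[0,0,0,3.5,-3.6,0,0],[0,0,0,7.5,-7.8,0,0],[0,0,0,11.5,-12,0,0],[0,0,0,15.5,-16,0,0],[0,0,0,19,-19.7,0,0],[0,0,0,19.7,-20.4,0,0],[0,0,0,19.7,-20.4,0,0],[0,0,0,19.7,-20.4,0,0],[0,0,0,19.7,-20.4,4,0],[0,0,0,19.7,-20.4,7,0],[0,0,0,19.7,-20.4,7,0],[0,0,0,19.7,-20.4,7,0]]]' 40
python3 -c "
from h import *
print(rows([.6485,.2462,.123],np.pi/2))"
```

```text
time_s: 33.88
position: [0.4526, 0.0416, 0.2392]
tcp_rot: [1.0, -0.001, 0.003, -0.0]
ft_force: [-0.5, -0.2, -1.0]
opening: 0.0107
grasp_force: 39.0
time_s: 35.38
position: [0.6489, 0.2448, 0.1673]
tcp_rot: [1.0, -0.001, 0.001, -0.0]
ft_force: [-0.2, 0.7, 0.4]
opening: 0.0108
grasp_force: 39.1
(array([-0. , -0.1, -0.1]), array([-0.05, -0.14,  4.43]))
```

```bash
python3 -m handwheel '[[[0,0,0,-0.05,-0.1,1.5,0],[0,0,0,-0.05,-0.1,3.4,0],[0,0,0,-0.05,-0.1,4.3,0],[0,0,0,-0.05,-0.1,4.4,0],[0,0,0,-0.05,-0.1,4.4,0],[0,0,0,-0.05,-0.1,4.4,0.35],[0,0,0,-0.05,-0.1,4.4,0.35],[0,0,0,-0.05,-0.1,4.4,0.35],[0,0,0,-0.05,-0.1,0,0.35],[0,0,0,-0.05,-0.1,-6,0.35]]]' 40
python3 -m handwheel '[[[0,0,0,-3,4.3,-1,0.6],[0,0,0,-6.5,9.3,-1,0.6],[0,0,0,-10,14.3,-1,0.6],[0,0,0,-13.5,19.3,0,0.6],[0,0,0,-17,24.3,3,0.6],[0,0,0,-19.9,28.6,7.2,0.6],[0,0,0,-19.9,28.6,7.2,0.6],[0,0,0,-19.9,28.6,7.2,0.6]]]' 40
python3 -c "
from h import *
stem([.4496,-.0402],'s7')"
```

```text
time_s: 36.62
position: [0.647, 0.2457, 0.225]
tcp_rot: [1.0, -0.001, -0.002, 0.001]
ft_force: [-0.0, 0.9, 0.4]
opening: 0.0297
grasp_force: 0.0
time_s: 37.62
position: [0.4486, -0.0396, 0.1536]
tcp_rot: [1.0, -0.001, -0.0, -0.0]
ft_force: [0.5, 0.9, 1.2]
opening: 0.0512
grasp_force: 0.0
d,c,n,px,width_mm 0.001542636507408147 [ 0.4491 -0.0417] 398 (np.float64(323.0), np.int64(226)) 10.1
d,c,n,px,width_mm 0.23879076547727726 [ 0.3816 -0.2691] 505 (np.float64(633.0), np.int64(313)) 10.7
grip rows: [-0.  -0.1 -0.1] [-0.03  0.28  9.61] tcp [ 0.4494 -0.0389  0.1541]
```

```bash
python3 -m handwheel '[[[0,0,0,0,0.25,4,0.6],[0,0,0,0,0.25,8,0.6],[0,0,0,0,0.25,9.5,0.6],[0,0,0,0,0.25,9.6,0.3],[0,0,0,0,0.25,9.6,0],[0,0,0,0,0.25,9.6,0],[0,0,0,0,0.25,9.6,0],[0,0,0,0,0.25,6,0],[0,0,0,0,0.25,1,0],[0,0,0,0,0.25,-4,0],[0,0,0,0,0.25,-8.2,0],[0,0,0,0,0.25,-8.2,0]]]' 40
python3 -m handwheel '[[[0,0,0,2.6,-4.7,0,0],[0,0,0,5.6,-10,0,0],[0,0,0,8.6,-15.3,0,0],[0,0,0,11.6,-20.7,0,0],[0,0,0,14.5,-26,0,0],[0,0,0,16,-28.8,0,0],[0,0,0,16,-28.8,0,0],[0,0,0,16,-28.8,0,0],[0,0,0,16,-28.8,4,0],[0,0,0,16,-28.8,7,0],[0,0,0,16,-28.8,7,0],[0,0,0,16,-28.8,7,0]]]' 40
python3 -c "
from h import *
print(rows([.6095,.2462,.123],np.pi/2))"
```

```text
time_s: 39.17
position: [0.45, -0.0422, 0.2392]
tcp_rot: [1.0, -0.001, 0.003, 0.0]
ft_force: [-0.3, -0.3, -2.0]
opening: 0.0109
grasp_force: 39.1
time_s: 40.67
position: [0.6094, 0.2452, 0.167]
tcp_rot: [1.0, -0.001, 0.001, -0.0]
ft_force: [0.5, -0.2, -0.5]
opening: 0.0108
grasp_force: 39.2
(array([-0. , -0.1, -0.1]), array([ 0.  , -0.09,  4.4 ]))
```

```bash
python3 -m handwheel '[[[0,0,0,0,-0.1,1.5,0],[0,0,0,0,-0.1,3.4,0],[0,0,0,0,-0.1,4.3,0],[0,0,0,0,-0.1,4.4,0],[0,0,0,0,-0.1,4.4,0],[0,0,0,0,-0.1,4.4,0.35],[0,0,0,0,-0.1,4.4,0.35],[0,0,0,0,-0.1,4.4,0.35],[0,0,0,0,-0.1,0,0.35],[0,0,0,0,-0.1,-6,0.35],[0,0,0,0,-0.1,-11,0.35],[0,0,0,3,-1,-14,0.35]]]' 40
python3 -m handwheel '[[[0,0,0,3,-1.5,-1,0],[0,0,0,3,-2,-1,0],[0,0,0,3,-2,-1,0],[0,0,0,3,-2,-1,0]]]' 40
python3 - <<'E'
from h import *
i=robot.camera_info("wrist"); im=robot.read_camera("wrist")[:,:,::-1].copy(); sc=robot.read_camera("scene")[:,:,::-1]
cv2.imwrite("pics/f8.png",np.vstack([im[:330],cv2.resize(sc[125:260,260:580],(640,270))]))
h=cv2.cvtColor(im,cv2.COLOR_BGR2HSV); m=cv2.inRange(h,(45,120,50),(80,255,255))
for c,a,b in blobs(m>0,30): print(c,a,b,[plane(i,c,z).round(4) for z in (.06,.07,.08)])
m=cv2.inRange(h,(0,0,0),(179,255,62))
for c,a,b in blobs(m>0,60): print(c,a,b,plane(i,c,.153).round(4))
print(robot.state()["position"])
E
```

```text
time_s: 42.18
position: [0.6388, 0.2558, 0.3093]
tcp_rot: [1.0, -0.001, 0.002, -0.0]
ft_force: [1.9, -0.5, -0.4]
opening: 0.03
grasp_force: 0.0
time_s: 42.68
position: [0.6683, 0.2752, 0.3152]
tcp_rot: [1.0, -0.001, -0.0, 0.0]
ft_force: [-0.1, 0.9, 0.7]
opening: -0.0002
grasp_force: 0.0
[551.9  63.7] 1174 [528  46  53  47] [0.7744 0.0768 0.153 ]
[607.3  72.2] 306 [600  50  22  42] [0.7676 0.0277 0.153 ]
[491.9  75.1] 63 [489  65   8  22] [0.7653 0.1268 0.153 ]
[313.1 153.6] 933 [260 139 107  52] [0.6977 0.2818 0.153 ]
[315.3 185. ] 169 [310 176  11  19] [0.6678 0.2799 0.153 ]
[279.1 200.6] 175 [273 191  13  20] [0.6524 0.3149 0.153 ]
[348.8 203. ] 184 [343 194  13  19] [0.6499 0.2476 0.153 ]
[315.7 220.7] 178 [311 211  10  21] [0.6318 0.2797 0.153 ]
[283.1 238.1] 172 [277 227  12  22] [0.6133 0.3123 0.153 ]
[347.4 237.8] 195 [342 227  12  22] [0.6136 0.2481 0.153 ]
[323.5 352.7] 39557 [ 44 248 553 152] [0.4744 0.2716 0.153 ]
[635.5 334.6] 76 [629 329  11  13] [ 0.4986 -0.0716  0.153 ]
[626.4 366.1] 466 [615 348  24  39] [ 0.4559 -0.0732  0.153 ]
[0.66858579 0.27507834 0.31553275]
```

View pics/f8.png

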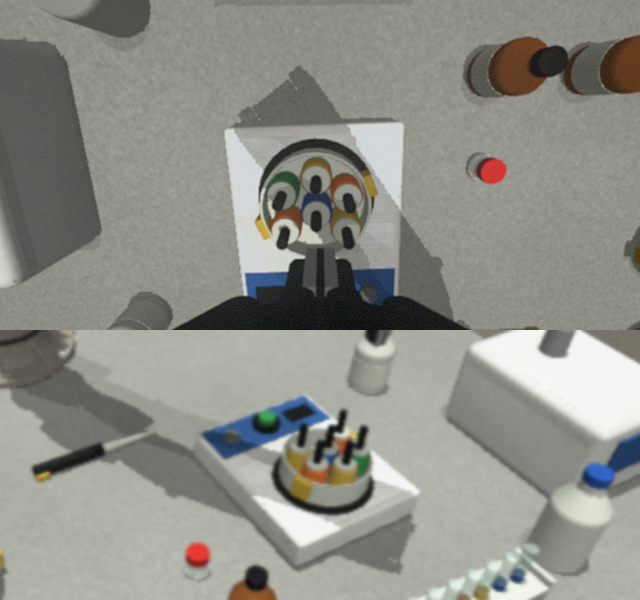

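The six vials stand in the cluster: blue in the middle, five around it, with stems at wrist px (315,221) and (315,185)…(347,238). Nothing else moved. Now I locate the button from two views.

```bash
python3 - <<'E'
from h import *
i=robot.camera_info("wrist"); s=robot.state(); r=R.from_quat(s["tcp_rot"]); off=r.inv().apply(i["position"]-s["position"])
j=dict(i); t0=np.array([.6206,.0011,.2991]); r0=R.from_quat([1,0,0,0]); j["position"]=t0+r0.apply(off); j["orientation"]=(r0*r.inv()*R.from_quat(i["orientation"])).as_quat()
im=cv2.imread("pics/v0.png"); m=cv2.inRange(cv2.cvtColor(im,cv2.COLOR_BGR2HSV),(45,120,50),(80,255,255)); m[:,200:]=0
b=max(blobs(m>0,30),key=lambda q:q[1]); print(b)
for z in (.055,.065,.075): print(z,plane(j,b[0],z).round(4),plane(robot.camera_info("scene"),(393.1,168.7),z).round(4))
print(rows([.489,.28,.12],np.pi/2))
E
```

```text
(array([102.2, 274.7]), np.int32(421), array([ 90, 264,  26,  23], dtype=int32))
0.055 [0.4788 0.2881 0.055 ] [0.4768 0.2887 0.055 ]
0.065 [0.4844 0.2806 0.065 ] [0.4866 0.2807 0.065 ]
0.075 [0.4899 0.2732 0.075 ] [0.4963 0.2727 0.075 ]
(array([ 0. ,  0. , -0.1]), array([-17.96,  -0.47,  19.55]))
```

```bash
python3 -m handwheel '[[[0,0,0,-5,-0.3,0,0],[0,0,0,-10,-0.6,0,0],[0,0,0,-15,-0.6,2,0],[0,0,0,-18.1,-0.6,7,0],[0,0,0,-18.1,-0.6,13,0],[0,0,0,-18.1,-0.6,18.5,0],[0,0,0,-18.1,-0.6,21.5,0],[0,0,0,-18.1,-0.6,21.5,0],[0,0,0,-18.1,-0.6,21.5,0]]]' 40
python3 -m handwheel '[[[0,0,0,0,0,1.5,0],[0,0,0,0,0,2.5,0],[0,0,0,0,0,2.8,0],[0,0,0,0,0,2.8,0]]]' 40
python3 -m handwheel '[[[0,0,0,0,0,0.2,0],[0,0,0,0,0,0.2,0]]]' 40
```

```text
time_s: 43.9
position: [0.4886, 0.2822, 0.102]
tcp_rot: [1.0, -0.001, 0.001, -0.0]
ft_force: [-0.4, -0.5, -0.2]
opening: -0.0003
grasp_force: 0.0
time_s: 44.4
position: [0.4881, 0.2817, 0.0726]
tcp_rot: [1.0, -0.001, -0.0, 0.0]
ft_force: [0.9, -2.1, 4.5]
opening: 0.0002
grasp_force: 2.0
time_s: 44.65
position: [0.4881, 0.2818, 0.071]
tcp_rot: [1.0, -0.001, 0.0, 0.0]
ft_force: [-1.2, -3.1, 8.9]
opening: -0.0002
grasp_force: 4.7
```

```bash
python3 -m handwheel '[[[0,0,0,0,0,0.2,0],[0,0,0,0,0,0.2,0],[0,0,0,0,0,0.2,0]]]' 40;python3 -m handwheel '[[[0,0,0,0,0,0.1,0],[0,0,0,0,0,0.1,0],[0,0,0,0,0,0.1,0]]]' 40
```

```text
time_s: 45.02
position: [0.4882, 0.282, 0.0705]
tcp_rot: [1.0, -0.001, 0.001, 0.0]
ft_force: [-10.0, -8.6, 38.1]
opening: -0.0001
grasp_force: 18.8
time_s: 45.4
position: [0.4883, 0.2821, 0.0702]
tcp_rot: [1.0, -0.001, 0.001, 0.0]
ft_force: [-14.8, -12.1, 51.7]
opening: -0.0002
grasp_force: 25.8
```

The tool has hit a hard stop. I release in steps to read the spring travel.

```bash
for d in 0.3 0.2 0.1 0.1 0.1 0.1 0.1 0.1; do :; done
python3 -m handwheel '[[[0,0,0,0,0,-0.5,0],[0,0,0,0,0,-0.5,0]]]' | grep -E "pos|ft"
python3 -m handwheel '[[[0,0,0,0,0,-0.15,0],[0,0,0,0,0,-0.15,0]]]' | grep -E "pos|ft"
python3 -m handwheel '[[[0,0,0,0,0,-0.15,0],[0,0,0,0,0,-0.15,0]]]' | grep -E "pos|ft"
python3 -m handwheel '[[[0,0,0,0,0,-0.15,0],[0,0,0,0,0,-0.15,0]]]' | grep -E "pos|ft"
python3 -m handwheel '[[[0,0,0,0,0,-0.15,0],[0,0,0,0,0,-0.15,0]]]' | grep -E "pos|ft"
python3 -m handwheel '[[[0,0,0,0,0,-0.15,0],[0,0,0,0,0,-0.15,0]]]' | grep -E "pos|ft"
```

```text
position: [0.4882, 0.2819, 0.0732]
ft_force: [-0.3, -0.4, 3.2]
position: [0.4882, 0.2819, 0.0741]
ft_force: [2.1, -0.2, 2.8]
position: [0.488, 0.2819, 0.0756]
ft_force: [2.3, 0.2, 2.8]
position: [0.4878, 0.2818, 0.077]
ft_force: [2.2, -0.5, 1.0]
position: [0.4877, 0.2818, 0.0785]
ft_force: [0.7, -0.3, -0.2]
position: [0.488, 0.2819, 0.0801]
ft_force: [0.7, -0.2, -0.6]
```

The spring force runs from about 0.077 down to a hard stop at 0.0707. That is the full 6 mm of travel, and the button is now released. I retreat, verify and hand in.

```bash
python3 -m handwheel '[[[0,0,0,0,0,-5,0],[0,0,0,0,0,-10,0],[0,0,0,0,0,-16,0],[0,0,0,0,0,-21,0],[0,0,0,6,0,-23,0],[0,0,0,12,0,-23.5,0],[0,0,0,18,0,-23.5,0],[0,0,0,18,0,-23.5,0],[0,0,0,18,0,-23.5,0],[0,0,0,18,0,-23.5,0]]]' 
python3 - <<'E'
from h import *
i=robot.camera_info("wrist"); im=robot.read_camera("wrist")[:,:,::-1].copy()
m=cv2.inRange(cv2.cvtColor(im,cv2.COLOR_BGR2HSV),(0,0,0),(179,255,62))
for c,a,b in blobs(m>0,60):
    if a<400: print(c,a,plane(i,c,.153).round(4))
E
```

```text
time_s: 48.15
position: [0.667, 0.282, 0.3157]
tcp_rot: [1.0, -0.0, 0.0, -0.0]
ft_force: [0.3, -0.1, -0.0]
opening: 0.0001
grasp_force: 0.0
[614.6  69.6] 367 [0.7688 0.0287 0.153 ]
[499.3  74.3] 100 [0.765  0.1273 0.153 ]
[322.3 183.8] 165 [0.6677 0.2802 0.153 ]
[285.8 199.4] 176 [0.6522 0.3154 0.153 ]
[355.7 202. ] 177 [0.6497 0.2478 0.153 ]
[322.4 219.8] 184 [0.6314 0.28   0.153 ]
[289.7 236.6] 173 [0.6135 0.3127 0.153 ]
[353.9 236.7] 200 [0.6135 0.2485 0.153 ]
[373.1 290.7] 125 [0.5522 0.2264 0.153 ]
```

```bash
python3 -c "
from cell import robot
print(robot.finish_job())"
```

```text
the job is handed in; nothing more can be done
None
```

I handed the job in at about 48 s: the upper carrier is on the mat within about 2 mm of centre, all six vials present stand in it (blue in the middle, five around it), and the start button was pressed its full 6 mm and released.

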